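# Hold a block in the planing jig with its index stop

## Task

Get the smaller of the two hardwood blocks to the right of the planing jig held in the jig: lay it flat on the jig's base, lengthwise between end cleat and sliding stop. Pull the stop's black knob straight out until it stays out by itself, slide the stop along so that the block sits up against the cleat, and push the knob fully home so that its pin locks the stop in the hole that just fits the block. Leave the other things on the bench where they are.

Things in the scene. Friction and masses are not known exactly. Their poses are not given: they have to be found in the camera images.
- jig: Planing jig, fixed. At yaw 0 its x points away from the robot, y left, z up; origin at bench height under the middle of the block's lane, which runs along y. Plywood base, top 18 mm up, x -85 to +50, y -125 to +150 mm. Wooden end cleat, top 44 mm up. Along the front an upright aluminium rail, x -85 to -77 mm, top 46 mm up, with five 13 mm holes for the knob's pin, 30 mm apart.
- cleat_face (a point): Middle of the fixed cleat's working face: jig frame x 0, y +115, z +31 mm; axes as the jig's. The cleat is 100 mm long across the lane and 26 mm thick. The block goes on its -y side, end against this face.
- stop (a joint): Travel (m) of the sliding stop along the jig's +y, towards the cleat. Starts at 0: gap to the cleat 172 mm; gap = 172 mm less the travel. The pin meets a hole at 0, 0.030, 0.060 (gap 112 mm), 0.090 and 0.120. Pin in: about 1 mm play. Knob out: slides with about 2 N friction and can be drawn along by the knob. Range -0.005 to 0.125.
- stop_face (a point): Middle of the stop's steel working face (towards the cleat), 33 mm above the bench, moves with the stop; axes as the jig's. The stop is 70 mm wide across the lane, 44 mm thick on the -y side of this point; its bridge reaches forward over the rail to the knob's housing, top 56 mm above the bench (screw heads 61), front end 119 mm ahead (-x) of this point.
- knob (a joint): Pull-out (m) of the knob, level, along the jig's -x (towards the robot). 0 = fully home, pin 8 mm deep in a hole; 0.020 = fully out, held by a spring detent. The spring (up to about 7 N) drives it home below about 0.013, out beyond. Pushed where there is no hole it stops at about 0.008; the pin's round end draws the stop into line from up to about 3 mm off.
- knob_grip (a point): Grip point on the black round knob's axis, 38 mm above the bench, moves with it; axes as the jig's, knob axis along x. Knob 33 mm in diameter here, 37 mm at its front rim, 30 mm long: from 14 mm behind (+x) to 16 mm in front (-x) of this point. Sides free: grip with fingers down, closing along the jig's y. When home it lies 135 mm ahead (-x) and 22 mm to -y of stop_face.
- block: The block to be held: loose brown hardwood offcut, 110 x 60 x 50 mm (its x, y, z), about 0.2 kg; origin at the centre of its underside. Starts flat on the bench to the right of the jig. Grip it across its 60 mm width (y). In the jig its long axis (x) runs along the jig's y.
- long_block: Bystander, to be left alone: larger dark hardwood offcut, 140 x 70 x 45 mm, lying behind the block; origin at the centre of its underside.
- block_plane: Bystander: metal block plane, 160 x 50 x 50 mm, lying left of and in front of the jig; origin at the centre of its underside.
- marking_gauge: Bystander: wooden marking gauge, 60 x 210 x 76 mm, lying behind the jig; origin at the centre of its underside.
- sanding_block: Bystander: sanding block, 64 x 115 x 36 mm, left of the jig; origin at the centre of its underside.

How it is judged:
On the way, in this order (a step that is already met when the one before it is completed fails the run):
1. the knob is pulled out to its detent (more than 16 mm) (value of joint knob above 0.016 m), for 0.2 s.
2. with the knob standing out, the stop is slid up to the block (more than 55 mm of travel) (value of joint knob above 0.016 m and value of joint stop above 0.055 m), for 0.1 s.
At the end, for the whole second after the job is handed in: Block at rest, flat on the base board (4 mm, 0.06 rad), lengthwise in the lane (0.07 rad, within 20 mm of its middle), its end within about 6 mm of the cleat; stop in the hole at 60 mm of travel (57 to 63 mm); knob home (under 3 mm out) (value of joint knob below 0.003 m and value of joint stop between 0.057 and 0.063 m and x of block in the frame of jig between -0.02 and 0.02 m and y of block in the frame of jig between 0.054 and 0.063 m and z of block in the frame of jig between 0.015 and 0.022 m and angle between block's own z axis and vertical below 0.06 rad and angle between the x axis of block and the y axis of jig, either way round below 0.07 rad and linear speed of block below 0.02 m/s); the robot touches nothing.
It fails at once if the larger block is displaced by more than 30 mm (distance of long_block from where it was at the start of the episode above 0.03 m).
It fails at once if the plane is displaced by more than 30 mm (distance of block_plane from where it was at the start of the episode above 0.03 m).
It fails at once if the marking gauge is displaced by more than 30 mm (distance of marking_gauge from where it was at the start of the episode above 0.03 m).
It fails at once if the sanding block is displaced by more than 30 mm (distance of sanding_block from where it was at the start of the episode above 0.03 m).
It also fails if it takes over 58 s, if anything falls off the work surface, if the arm or the gripper's body presses on something with over 40 N, if the wrist force passes 120 N, or if a joint passes its speed limit or range.

## Robot

A 6-joint arm with a two-finger parallel gripper is mounted at the origin on a cart in front of the work surface, level with it; the furniture and walls round the work are solid. World frame = base frame: x ahead of the robot, y to its left, z up, the work surface at z = 0. Lengths are in m, angles in rad, forces in N, time in s.
With the tool pointing down it reaches from about 0.375 to 0.975 m from the base axis. Payload 3.8 kg.
Tool frame: the origin (TCP) lies at the very end of the fingers, on their centre line; the grasp point (between the pads) lies 19 mm behind it; z points along the fingers, y is the line along which they close (so a half turn about z gives the same grasp; the last joint's range is limited). The gripper opens to 85 mm and grips with 20 to 120 N. Pads are 22 mm wide; open, the fingers measure 114 mm over their backs; the gripper's body (76 mm by 85 mm) begins 54 mm behind the grasp point. The pads swing forward as they close: fully open they stand 13 mm farther back than shut.
Start: joints at [1.214, 0.264, 1.604, -0, 1.274, -0.037], TCP at [0.212, 0.641, 0.231] pointing down, gripper open.
Joint ranges: [-2.63, 2.63], [-0.94, 2.18], [0.31, 2.57], [-1.31, 4.45], [0, 2.66], [-2.55, 2.55]. Speed limits (rad/s): [2.57, 2.57, 3.14, 3.14, 3.14, 3.14].

## Interface

Orientations are given as a rotation vector (axis times angle).
In Python, from workcell import read_state, read_camera, calibration, finish_job gives the robot as it stands.
- The arm moves only by the tool step_arm, never from a script. Its argument "commands" is a list of rows, each an object of numbers: "fingers": the gripper's target within -1 to 1 (shut at 1, half-way at 0, fully open at -1); "dx", "dy", "dz": the shift along the tool's x, y, z in m; "roll": the turn about the tool's z in degrees. In form: [{"fingers": .., "dx": .., "dy": .., "dz": .., "roll": ..}, ...]. A call has 1 to 8 rows; each row is the pose to reach, as a shift and turn from the pose commanded when the call began, along the tool's axes at that moment; what a row does not reach only later rows make up. A row lasts 1/8 s, in which the tool goes at most 62.5 mm and 10.7 degrees, less where a joint would pass 70% of its speed; a pose out of reach is approached as far as the arm can. A call with a gripper value outside its range is refused whole. The fingers move at their own pace and stop on an object; "squeeze" is the grip in N (left out, the last holds). Time passes only in rows, so rows that repeat a pose let the fingers close. It gives the time, the measured TCP pose, the force, the opening and the grip force at its end, in the units of the state.
- read_state(): the state, without advancing time (a new reading comes with each control period).
- read_camera(name): name is "scene" or "top" or "wrist"; returns (picture, depth): 384x512x3 uint8, blue, green, red; 384x512 float32, m along the optical axis (not along the pixel's ray), 0 where there is no reading.
- calibration(name): a dict with "intrinsics" (3x3 intrinsics, pixels), "world_to_cam" (4x4, takes a point from world to camera coordinates). Camera axes: x right, y up, looking along -z (the intrinsics and any distortion apply to the point x, -y, -z); pixel columns grow to the right and rows downward; lengths in m; the calibration is good to about 2 mm. A picture is of the moment at which its call begins: read the wrist's pose just before it. calibration takes no time and is no camera call; for the wrist camera it gives the pose at the moment of the call.
- finish_job(): hands the job in; it is judged then, once.
The state is a dict: "time": time; "q": joint angles; "joint_vel": joint speeds; "joint_torque": joint torques, N m; "tool_pos": TCP position; "tcp_rot": TCP orientation; "wrist_force": force on the tool from outside, world axes, zero at the start; "torque": the same for the moment, N m; "width": opening from 0.0 (shut) to 1.0 (fully open); "grip_force": force on a finger pad.
Only numpy, scipy, OpenCV 4.12 (cv2) and the standard library are available. Lean on these libraries where they do the work, as an engineer would, in place of code of your own. Each camera call takes 0.05 s, during which the arm holds its last target. There are 200 camera calls.

## Working session

There is one attempt and no reset: what is moved stays moved. The work goes in short steps, Python scripts to look and compute and a tool call to move; the robot and the scene stay as the last step left them, time stands still between calls to the robot, and variables do not carry over. Pictures are saved under pics/ and viewed, at most 10 in all, crops included, and the job is handed in when it is done.

Besides the shell and the picture viewer there is one more tool, called after ">>>" by a JSON object that holds its "api" and its "payload". step_arm: Moves the arm, as the interface text tells. Its arguments: {"type":"object","properties":{"commands":{"type":"array","items":{"type":"object","properties":{"fingers":{"type":"number"},"dx":{"type":"number"},"dy":{"type":"number"},"dz":{"type":"number"},"roll":{"type":"number"}}}},"squeeze":{"type":"number"}},"required":["commands"]}

```bash
ls; mkdir -p pics
cat > h.py <<'E'
import numpy as np, cv2
from workcell import *
def ray(name,u,v,cal=None):
    c=cal or calibration(name);K=np.array(c["intrinsics"]);T=np.array(c["world_to_cam"])
    d=np.linalg.inv(K)@np.array([u,v,1.]);d=np.array([d[0],-d[1],-d[2]])
    R=T[:3,:3];return -R.T@T[:3,3],R.T@d
def onz(name,u,v,z,cal=None):
    o,d=ray(name,u,v,cal);return o+d*(z-o[2])/d[2]
def cloud(name,depth,cal=None):
    c=cal or calibration(name);K=np.array(c["intrinsics"]);T=np.array(c["world_to_cam"])
    v,u=np.mgrid[:depth.shape[0],:depth.shape[1]]
    d=np.stack([u,v,np.ones_like(u)],-1)@np.linalg.inv(K).T*depth[...,None]
    d=d*[1,-1,-1];return (d-T[:3,3])@T[:3,:3]
E
python3 - <<'E'
from h import *
for n in("top","scene"):
    c=calibration(n);print(n,{k:np.round(v,3).tolist() for k,v in c.items()})
    p,d=read_camera(n);cv2.imwrite(f"pics/{n}1.png",p);np.save(f"{n}1.npy",d);print(np.percentile(d,[0,5,50,95]))
s=read_state();print(s["tool_pos"],s["tcp_rot"],s["time"])
E
```

```text
pics
top {'intrinsics': [[485.012, 0.0, 258.965], [0.0, 485.012, 188.258], [0.0, 0.0, 1.0]], 'world_to_cam': [[0.002, -1.0, 0.002, 0.023], [0.978, 0.003, 0.209, -0.572], [-0.209, 0.001, 0.978, -1.428], [0.0, 0.0, 0.0, 1.0]]}
[0.         0.81197627 1.533804   2.33686216]
scene {'intrinsics': [[347.711, 0.0, 258.323], [0.0, 347.711, 189.488], [0.0, 0.0, 1.0]], 'world_to_cam': [[0.453, -0.891, -0.011, -0.215], [0.687, 0.341, 0.642, -0.431], [-0.569, -0.298, 0.767, -0.781], [0.0, 0.0, 0.0, 1.0]]}
[0.         0.56306323 1.15451616 1.86251467]
[0.21195688 0.64013926 0.23007957] [-0.50012655 -3.10110817  0.0031358 ] 0.1
```

View pics/top1.png

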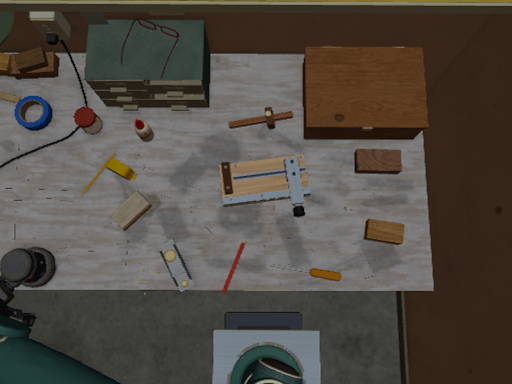

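View pics/scene1.png

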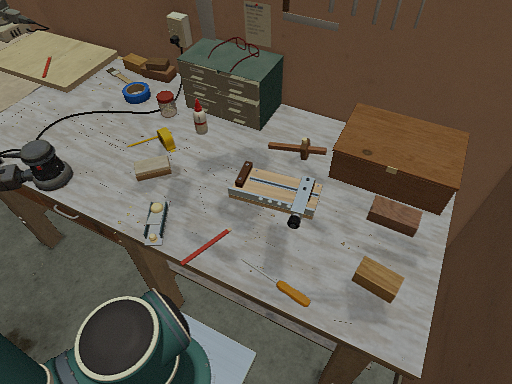

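The top view shows the jig around (265,180) with its cleat at left (225,178), and the knob at (298,210). The small block is at (384,232) and the larger, redder one at (378,161). The scene view agrees: the small block is at (378,279) and the knob at (294,221).

```bash
cat > m.py <<'E'
from h import *
P={}
for n in("top","scene"):
    p=cv2.imread(f"pics/{n}1.png");d=np.load(f"{n}1.npy");P[n]=(p,cloud(n,d),d)
def rect(name,box,lo,hi,sat=None,cond=None):
    p,c,d=P[name];x0,y0,x1,y1=box
    s=np.zeros(d.shape,bool);s[y0:y1,x0:x1]=1
    s&=(d>0)&(c[...,2]>lo)&(c[...,2]<hi)
    if cond is not None:s&=cond(p.astype(int))
    q=c[s];m=np.median(q[:,2])
    r=cv2.minAreaRect((q[:,:2]*1000).astype(np.float32))
    print(name,box,"n",len(q),"z",np.round(np.percentile(q[:,2],[5,50,95]),4),"rect",np.round(r[0],1),np.round(r[1],1),round(r[2],2))
    return q,s
rect("top",(355,210,415,255),.03,.07);rect("scene",(345,250,415,305),.035,.07)
rect("top",(345,140,410,180),.03,.07)
print("base");rect("top",(210,145,320,215),.012,.024,cond=lambda p:(p[...,2]-p[...,0]>40))
print("cleat");br=lambda p:(p[...,2]<130)&(p[...,2]-p[...,0]>15)
rect("top",(212,155,238,200),.035,.055,cond=br);rect("scene",(225,155,260,195),.035,.055,cond=br)
print("stop");rect("top",(270,145,320,220),.049,.07)
rect("scene",(270,165,320,232),.049,.07)
print("knob");dk=lambda p:p.max(-1)<70
rect("top",(285,198,312,222),.02,.07,cond=dk);rect("scene",(280,208,306,234),.02,.07,cond=dk)
print("rail");rect("top",(215,180,295,215),.04,.05)
o=[cv2.resize(P["top"][0][140:260,210:420],None,fx=3.6,fy=3.6,interpolation=cv2.INTER_CUBIC)]
cv2.imwrite("pics/crop1.png",o[0])
E
python3 m.py
```

```text
top (355, 210, 415, 255) n 763 z [0.041  0.0495 0.0548] rect [ 443.1 -358.5] [111.8  61.3] 80.77
scene (345, 250, 415, 305) n 1050 z [0.0409 0.0489 0.0514] rect [ 445.1 -362.1] [109.3  62.5] 81.07
top (345, 140, 410, 180) n 1015 z [0.038  0.0443 0.0497] rect [ 668.2 -350.2] [141.4  73.4] 88.44
base
top (210, 145, 320, 215) n 1519 z [0.0132 0.018  0.0226] rect [623.3  11.6] [107.7 272.7] 7.7
cleat
top (212, 155, 238, 200) n 241 z [0.0389 0.0436 0.0491] rect [609.9 127.6] [99.9 26. ] 7.72
scene (225, 155, 260, 195) n 185 z [0.0374 0.0426 0.0454] rect [611.2 122.9] [99.6 25.8] 8.74
stop
top (270, 145, 320, 220) n 681 z [0.0503 0.0557 0.0605] rect [583.2 -82.5] [110.5 174.3] 70.42
scene (270, 165, 320, 232) n 576 z [0.0513 0.055  0.0579] rect [583.4 -89.4] [186.3  39.9] 7.71
knob
top (285, 198, 312, 222) n 115 z [0.041  0.0509 0.0574] rect [507.9 -95.9] [40.6 32.6] 9.43
scene (280, 208, 306, 234) n 158 z [0.0286 0.0482 0.055 ] rect [522.4 -91.8] [70.2 51.7] 7.58
rail
top (215, 180, 295, 215) n 287 z [0.0408 0.0453 0.0495] rect [550.2  26.6] [222.3 107.5] 88.61
```

View pics/crop1.png

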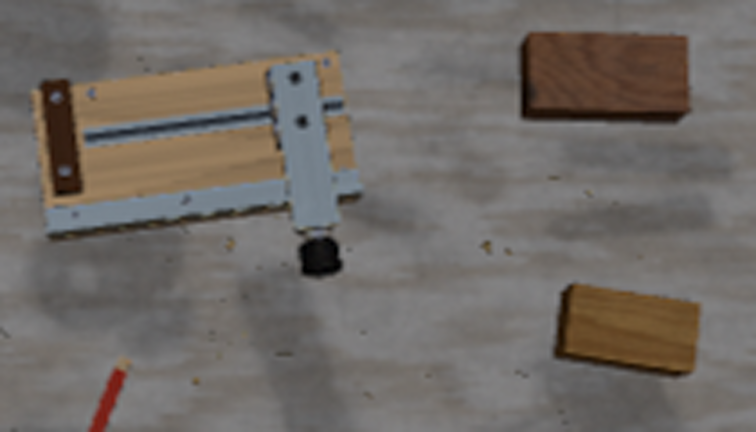

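```bash
cat > go.py <<'E'
import sys
from h import *
from scipy.spatial.transform import Rotation as Ro
def go(x,y,z,ang):
    s=read_state();R=Ro.from_rotvec(s["tcp_rot"]).as_matrix();d=R.T@(np.array([x,y,z])-s["tool_pos"])
    a=np.degrees(np.arctan2(R[1,1],R[0,1]));r=(a-ang+180)%360-180
    print("t",round(s["time"],2),"tool",np.round(s["tool_pos"],4),"yang",round(a,2),"tilt",np.round(R[:2,2],4),"q6",round(s["q"][5],2),"F",np.round(s["wrist_force"],1))
    print("move",np.round(d,4),"n",np.linalg.norm(d)/.0625,"roll",round(r,2))
if __name__=="__main__": go(*map(float,sys.argv[1:]))
E
python3 go.py .5 -.0 .25 -9.2
```

```text
t 0.1 tool [0.212  0.6401 0.2301] yang 71.68 tilt [-0.0007 -0.0019] q6 -0.04 F [-0.7  0.1  0.3]
move [-0.4747 -0.5172 -0.0189] n 11.235873251260928 roll 80.88
```

>>> {"api": "step_arm", "payload": {"commands": [{"fingers":-1,"dx":-0.2,"dy":-0.218,"dz":-0.01,"roll":40},{"fingers":-1,"dx":-0.2,"dy":-0.218,"dz":-0.01,"roll":40},{"fingers":-1,"dx":-0.2,"dy":-0.218,"dz":-0.01,"roll":40},{"fingers":-1,"dx":-0.3,"dy":-0.327,"dz":-0.015,"roll":60},{"fingers":-1,"dx":-0.475,"dy":-0.517,"dz":-0.019,"roll":81},{"fingers":-1,"dx":-0.475,"dy":-0.517,"dz":-0.019,"roll":81},{"fingers":-1,"dx":-0.475,"dy":-0.517,"dz":-0.019,"roll":81},{"fingers":-1,"dx":-0.475,"dy":-0.517,"dz":-0.019,"roll":81}]}}

```text
time: 1.1
tool_pos: [0.4176, 0.1831, 0.2454]
tcp_rot: [2.398, 2.029, 0.0]
wrist_force: [0.8, 1.1, 0.3]
width: 1.0
grip_force: 0.0
```

```bash
python3 go.py .5 -.0 .25 -9.2
```

```text
t 1.1 tool [0.4176 0.1831 0.2454] yang -9.53 tilt [0.0002 0.0001] q6 0.53 F [0.8 1.1 0.3]
move [-0.1669  0.1116 -0.0046] n 3.2136821431814875 roll -0.33
```

>>> {"api": "step_arm", "payload": {"commands": [{"fingers":-1,"dx":-0.167,"dy":0.112},{"fingers":-1,"dx":-0.167,"dy":0.112},{"fingers":-1,"dx":-0.167,"dy":0.112},{"fingers":-1,"dx":-0.167,"dy":0.112},{"fingers":-1,"dx":-0.167,"dy":0.112}]}}

```text
invalid input
```

Run:
```python
from h import *
c=calibration("wrist");print({k:np.round(v,3).tolist() for k,v in c.items()});s=read_state();print(s["tool_pos"],s["time"])
p,d=read_camera("wrist");cv2.imwrite("pics/w1.png",p);np.savez("w1.npz",d=d,K=c["intrinsics"],T=c["world_to_cam"])
```

```text
{'intrinsics': [[267.503, 0.0, 257.374], [0.0, 267.503, 188.465], [0.0, 0.0, 1.0]], 'world_to_cam': [[0.986, -0.166, 0.001, -0.382], [0.157, 0.933, -0.325, -0.19], [0.053, 0.32, 0.946, -0.474], [0.0, 0.0, 0.0, 1.0]]}
[0.41761354 0.18312311 0.24539756] 1.1
```

View pics/w1.png

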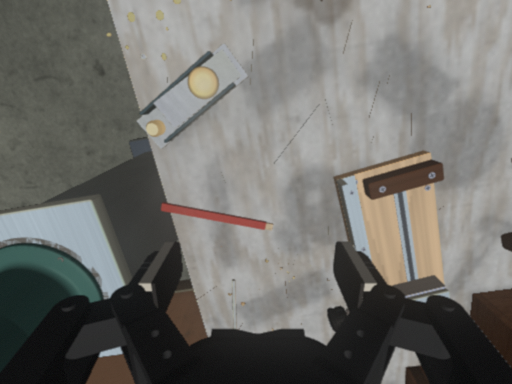

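The wrist view shows the cleat at (403,179), the jig at right and the plane at upper left. The move itself was refused because it left out some fields. I'll measure the cleat here, then go on to the block.

```bash
cat > wm.py <<'E'
from h import *
def wshot(tag):
    c=calibration("wrist");p,d=read_camera("wrist");cv2.imwrite(f"pics/{tag}.png",p)
    np.savez(f"{tag}.npz",d=d,K=c["intrinsics"],T=c["world_to_cam"]);return load(tag)
def load(tag):
    z=np.load(tag+".npz");cal=dict(intrinsics=z["K"],world_to_cam=z["T"]);p=cv2.imread(f"pics/{tag}.png")
    return p,z["d"],cal,cloud("wrist",z["d"],cal)
def rectw(q):
    r=cv2.minAreaRect((q[:,:2]*1000).astype(np.float32))
    print("n",len(q),"z",np.round(np.percentile(q[:,2],[5,50,95]),4),"rect",np.round(r[0],1),np.round(r[1],1),round(r[2],2));return r
E
python3 - <<'E'
from wm import *
p,d,cal,c=load("w1")
s=np.zeros(d.shape,bool);s[140:215,350:460]=1
pi=p.astype(int);s&=(d>0)&(c[...,2]>.036)&(c[...,2]<.055)&(pi[...,2]<130)
m=cv2.morphologyEx(s.astype(np.uint8),cv2.MORPH_OPEN,np.ones((3,3)))>0
rectw(c[m])
E
python3 go.py .55 -.32 .25 -9.2
```

```text
n 1417 z [0.039  0.0435 0.0448] rect [611.  125.8] [99.5 26. ] 7.4
t 1.15 tool [0.4205 0.1764 0.2456] yang -9.96 tilt [ 0.0026 -0.0062] q6 0.52 F [ 2.1 -4.1  1.7]
move [-0.4665  0.2134 -0.001 ] n 8.208203447854979 roll -0.76
```

```bash
python3 go.py .46 -.46 .25 -9.2
```

```text
t 1.15 tool [0.4205 0.1764 0.2456] yang -9.96 tilt [ 0.0026 -0.0062] q6 0.52 F [ 2.1 -4.1  1.7]
move [-6.200e-01  1.489e-01 -4.000e-04] n 10.20190025569179 roll -0.76
```

>>> {"api": "step_arm", "payload": {"commands": [{"fingers":-1,"dx":-0.31,"dy":0.1,"dz":0,"roll":0},{"fingers":-1,"dx":-0.31,"dy":0.1,"dz":0,"roll":0},{"fingers":-1,"dx":-0.31,"dy":0.1,"dz":0,"roll":0},{"fingers":-1,"dx":-0.31,"dy":0.1,"dz":0,"roll":0},{"fingers":-1,"dx":-0.62,"dy":0.149,"dz":0,"roll":0},{"fingers":-1,"dx":-0.62,"dy":0.149,"dz":0,"roll":0},{"fingers":-1,"dx":-0.62,"dy":0.149,"dz":0,"roll":0},{"fingers":-1,"dx":-0.62,"dy":0.149,"dz":0,"roll":0}]}}

```text
time: 2.15
tool_pos: [0.4603, -0.3138, 0.2452]
tcp_rot: [-2.394, -2.033, -0.0]
wrist_force: [0.7, 0.7, 0.4]
width: 0.999
grip_force: 0.0
```

```bash
python3 go.py .46 -.46 .25 -9.2
```

```text
t 2.15 tool [ 0.4603 -0.3138  0.2452] yang -9.32 tilt [-0.0001  0.0005] q6 -0.48 F [0.7 0.7 0.4]
move [-0.1443  0.0234 -0.0049] n 2.3404872616643777 roll -0.12
```

>>> {"api": "step_arm", "payload": {"commands": [{"fingers":-1,"dx":-0.144,"dy":0.023,"dz":0,"roll":0},{"fingers":-1,"dx":-0.144,"dy":0.023,"dz":0,"roll":0},{"fingers":-1,"dx":-0.144,"dy":0.023,"dz":0,"roll":0},{"fingers":-1,"dx":-0.144,"dy":0.023,"dz":0,"roll":0},{"fingers":-1,"dx":-0.144,"dy":0.023,"dz":0,"roll":0}]}}

```text
time: 2.78
tool_pos: [0.4602, -0.4562, 0.2452]
tcp_rot: [-2.392, -2.034, -0.001]
wrist_force: [0.3, 0.4, 0.2]
width: 0.999
grip_force: 0.0
```

```bash
python3 - <<'E'
from wm import *
p,d,cal,c=wshot("w2")
pi=p.astype(int)
s=(d>0)&(c[...,2]>.044)&(c[...,2]<.056)&(abs(c[...,0]-.444)<.08)&(abs(c[...,1]+.36)<.08)
m=cv2.morphologyEx(s.astype(np.uint8),cv2.MORPH_OPEN,np.ones((3,3)))>0
v,u=np.where(m);print(u.min(),u.max(),v.min(),v.max());rectw(c[m])
E
python3 go.py .444 -.36 .08 -9.2
```

```text
204 257 39 137
n 4990 z [0.0483 0.0495 0.0508] rect [ 444.8 -361.9] [109.4  60. ] 80.76
t 2.83 tool [ 0.4603 -0.456   0.2455] yang -9.24 tilt [-0.0002  0.001 ] q6 -0.66 F [-1.   0.6 -0.2]
move [ 0.092  -0.0315  0.1656] n 3.072160881267239 roll -0.04
```

View pics/w2.png

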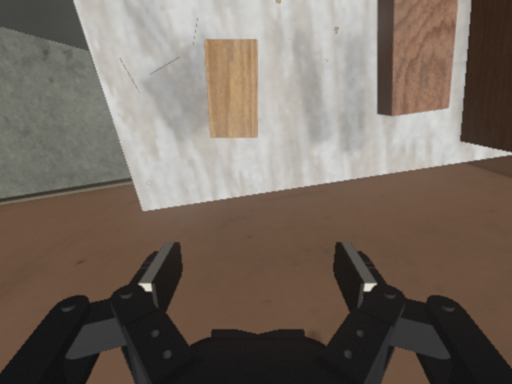

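```bash
python3 go.py .4448 -.3619 .10 -9.24;python3 go.py .4448 -.3619 .014 -9.24
```

```text
t 2.83 tool [ 0.4603 -0.456   0.2455] yang -9.24 tilt [-0.0002  0.001 ] q6 -0.66 F [-1.   0.6 -0.2]
move [ 0.0903 -0.0304  0.1456] n 2.7833859876305875 roll 0.0
t 2.83 tool [ 0.4603 -0.456   0.2455] yang -9.24 tilt [-0.0002  0.001 ] q6 -0.66 F [-1.   0.6 -0.2]
move [ 0.0902 -0.0303  0.2316] n 4.0056809392983235 roll 0.0
```

>>> {"api": "step_arm", "payload": {"commands": [{"fingers":-1,"dx":0.0905,"dy":-0.0303,"dz":0.1,"roll":0},{"fingers":-1,"dx":0.0905,"dy":-0.0303,"dz":0.12,"roll":0},{"fingers":-1,"dx":0.0905,"dy":-0.0303,"dz":0.145,"roll":0},{"fingers":-1,"dx":0.0905,"dy":-0.0303,"dz":0.175,"roll":0},{"fingers":-1,"dx":0.0905,"dy":-0.0303,"dz":0.205,"roll":0},{"fingers":-1,"dx":0.0905,"dy":-0.0303,"dz":0.231,"roll":0},{"fingers":-1,"dx":0.0905,"dy":-0.0303,"dz":0.231,"roll":0},{"fingers":-1,"dx":0.0905,"dy":-0.0303,"dz":0.231,"roll":0}]}}

```text
time: 3.82
tool_pos: [0.4456, -0.3634, 0.0158]
tcp_rot: [2.392, 2.034, 0.0]
wrist_force: [0.3, -0.6, -0.2]
width: 0.998
grip_force: 0.0
```

>>> {"api": "step_arm", "payload": {"commands": [{"fingers":0.6,"dx":0,"dy":0,"dz":0,"roll":0},{"fingers":0.6,"dx":0,"dy":0,"dz":0,"roll":0},{"fingers":0.6,"dx":0,"dy":0,"dz":0,"roll":0},{"fingers":0.6,"dx":0,"dy":0,"dz":0,"roll":0},{"fingers":0.6,"dx":0,"dy":0,"dz":0,"roll":0},{"fingers":0.6,"dx":0,"dy":0,"dz":0,"roll":0}], "squeeze": 40}}

```text
time: 4.58
tool_pos: [0.4458, -0.3645, 0.0163]
tcp_rot: [2.393, 2.032, 0.001]
wrist_force: [-0.8, 1.4, 7.3]
width: 0.7
grip_force: 45.2
```

```bash
python3 go.py .4448 -.3619 .014 -9.24
```

```text
t 4.58 tool [ 0.4458 -0.3645  0.0163] yang -9.32 tilt [ 0.002  -0.0015] q6 -0.57 F [-0.8  1.4  7.3]
move [ 0.0024 -0.0014  0.0023] n 0.05836911875011715 roll -0.08
```

>>> {"api": "step_arm", "payload": {"commands": [{"fingers":0.6,"dx":0,"dy":0,"dz":-0.05,"roll":0},{"fingers":0.6,"dx":0,"dy":0,"dz":-0.1,"roll":0},{"fingers":0.6,"dx":0,"dy":0,"dz":-0.14,"roll":0},{"fingers":0.6,"dx":0,"dy":0,"dz":-0.14,"roll":0}]}}

```text
time: 5.08
tool_pos: [0.4471, -0.3659, 0.1592]
tcp_rot: [2.388, 2.028, 0.002]
wrist_force: [0.4, -0.0, -1.5]
width: 0.698
grip_force: 44.9
```

```bash
python3 go.py .6208 .052 .15 7.6
```

```text
t 5.08 tool [ 0.4471 -0.3659  0.1592] yang -9.33 tilt [ 0.0067 -0.006 ] q6 -0.57 F [ 0.4 -0.  -1.5]
move [0.4406 0.1035 0.0078] n 7.242693848136808 roll -16.93
```

>>> {"api": "step_arm", "payload": {"commands": [{"fingers":0.6,"dx":0.03,"dy":0.007,"dz":0,"roll":-2},{"fingers":0.6,"dx":0.085,"dy":0.02,"dz":0,"roll":-4},{"fingers":0.6,"dx":0.145,"dy":0.035,"dz":0,"roll":-6},{"fingers":0.6,"dx":0.205,"dy":0.05,"dz":0,"roll":-8},{"fingers":0.6,"dx":0.265,"dy":0.064,"dz":0,"roll":-10},{"fingers":0.6,"dx":0.325,"dy":0.078,"dz":0,"roll":-13},{"fingers":0.6,"dx":0.385,"dy":0.09,"dz":0,"roll":-15},{"fingers":0.6,"dx":0.43,"dy":0.101,"dz":0,"roll":-17}]}}

```text
time: 6.08
tool_pos: [0.6132, 0.0467, 0.1521]
tcp_rot: [-2.063, -2.366, 0.003]
wrist_force: [0.4, -0.3, -2.3]
width: 0.696
grip_force: 44.7
```

>>> {"api": "step_arm", "payload": {"commands": [{"fingers":0.6,"dx":0,"dy":0,"dz":0,"roll":0},{"fingers":0.6,"dx":0,"dy":0,"dz":0,"roll":0},{"fingers":0.6,"dx":0,"dy":0,"dz":0,"roll":0}]}}

```text
time: 6.45
tool_pos: [0.6131, 0.043, 0.1535]
tcp_rot: [-2.069, -2.363, 0.002]
wrist_force: [0.4, -0.5, -1.9]
width: 0.691
grip_force: 44.7
```

```bash
python3 - <<'E'
from wm import *
p,d,cal,c=wshot("w3")
pi=p.astype(int)
s=(d>0)&(c[...,2]>.036)&(c[...,2]<.055)&(pi[...,2]<130)&(abs(c[...,0]-.611)<.08)&(abs(c[...,1]-.126)<.045)
m=cv2.morphologyEx(s.astype(np.uint8),cv2.MORPH_OPEN,np.ones((3,3)))>0
if m.any():rectw(c[m])
# held block top
s=(d>0)&(abs(c[...,0]-.62)<.06)&(abs(c[...,1]-.054)<.08)&(c[...,2]>.13)&(pi[...,2]-pi[...,0]>30)
if s.any():
  rectw(c[s]);print("ymax",np.percentile(c[s][:,1],99))
E
python3 go.py .6208 .052 .10 7.6
```

```text
n 3258 z [0.0414 0.0434 0.0448] rect [599.1 117.5] [127.6  54.7] 7.88
n 22996 z [0.1754 0.1866 0.1876] rect [625.4  54.5] [98.1 95.5] 7.6
ymax 0.10262311813661439
t 6.5 tool [0.6134 0.043  0.1539] yang 7.57 tilt [-0.0012 -0.0002] q6 -0.1 F [ 0.8 -0.3 -1.8]
move [0.008  0.0086 0.0539] n 0.8823687081444371 roll -0.03
```

View pics/w3.png

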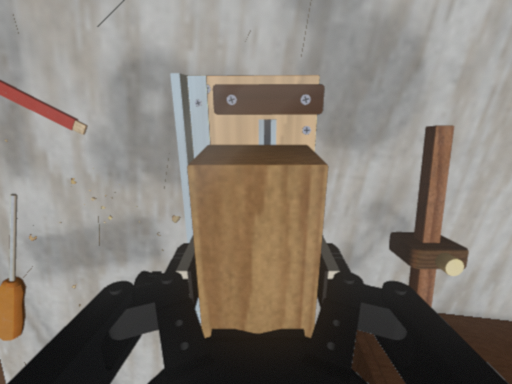

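The block is held square. Its top +y edge runs (188,163) to (328,163) and the cleat lies ahead at (268,99). Next I'll compute the offset of the end from the tool.

Run:
```python
from wm import *
p,d,cal,c=load("w3")
print(c[165:200:8,258,2])
zt=np.median(c[180:260,258,2])
t=np.array([.6134,.043]);a=np.radians(7.6);R=np.array([[np.cos(a),-np.sin(a)],[np.sin(a),np.cos(a)]])
j=lambda w:R.T@(np.array(w)[:2]-[.6279,-.0011])
for v in range(140,170,2):print(v,c[v,258].round(4))
for u,v in((190,164),(327,164)):
  w=onz("wrist",u,v,zt,cal);print("edge",zt,w,"rel tool",R.T@(w[:2]-t))
for u,v in((214,114),(322,113),(214,86),(324,85)):
  print("cleat",j(onz("wrist",u,v,.0438,cal)))
```

```text
[0.18624413 0.18727964 0.18657617 0.18634288 0.18726156]
140 [0.6082 0.0837 0.0165]
142 [0.6084 0.0817 0.017 ]
144 [0.6087 0.0798 0.0177]
146 [0.6058 0.0997 0.1444]
148 [0.6058 0.0998 0.1512]
150 [0.6059 0.0995 0.1553]
152 [0.6058 0.0996 0.1613]
154 [0.6058 0.0996 0.1664]
156 [0.6058 0.0995 0.1707]
158 [0.6058 0.0998 0.1761]
160 [0.6058 0.0996 0.1795]
162 [0.6058 0.0995 0.1829]
164 [0.6058 0.0993 0.1856]
166 [0.6059 0.0986 0.1864]
168 [0.606  0.0978 0.1865]
edge 0.18666125790503002 [0.57764417 0.09579987 0.18666126] rel tool [-0.02845862  0.05706499]
edge 0.18666125790503002 [0.63438032 0.10336033 0.18666126] rel tool [0.02877906 0.05705532]
cleat [-0.04839002  0.11434828]
cleat [0.04967507 0.11519081]
cleat [-0.04712737  0.13812589]
cleat [0.04957954 0.13890573]
```

>>> {"api": "step_arm", "payload": {"commands": [{"fingers":0.6,"dx":0.009,"dy":0.008,"dz":0.02,"roll":0},{"fingers":0.6,"dx":0.009,"dy":0.008,"dz":0.045,"roll":0},{"fingers":0.6,"dx":0.009,"dy":0.008,"dz":0.06,"roll":0},{"fingers":0.6,"dx":0.009,"dy":0.008,"dz":0.06,"roll":0},{"fingers":0.6,"dx":0.009,"dy":0.008,"dz":0.06,"roll":0}]}}

```text
time: 7.12
tool_pos: [0.6214, 0.0542, 0.095]
tcp_rot: [2.068, 2.364, 0.001]
wrist_force: [0.2, -0.0, -1.4]
width: 0.695
grip_force: 44.8
```

```bash
python3 go.py .6206 .0534 .036 7.6
```

```text
t 7.12 tool [0.6214 0.0542 0.095 ] yang 7.66 tilt [0.0009 0.0001] q6 -0.09 F [ 0.2 -0.  -1.4]
move [-0.0007 -0.001   0.059 ] n 0.9442140273446518 roll 0.06
```

>>> {"api": "step_arm", "payload": {"commands": [{"fingers":0.6,"dx":-0.001,"dy":-0.001,"dz":0.02,"roll":0},{"fingers":0.6,"dx":-0.001,"dy":-0.001,"dz":0.04,"roll":0},{"fingers":0.6,"dx":-0.001,"dy":-0.001,"dz":0.052,"roll":0},{"fingers":0.6,"dx":-0.001,"dy":-0.001,"dz":0.057,"roll":0},{"fingers":0.6,"dx":-0.001,"dy":-0.001,"dz":0.058,"roll":0},{"fingers":0.6,"dx":-0.001,"dy":-0.001,"dz":0.059,"roll":0}]}}

```text
time: 7.88
tool_pos: [0.6206, 0.0531, 0.0361]
tcp_rot: [2.067, 2.364, 0.001]
wrist_force: [-0.7, 0.2, -1.4]
width: 0.695
grip_force: 44.8
```

```bash
python3 go.py .6206 .0534 .035 7.6
```

```text
t 7.88 tool [0.6206 0.0531 0.0361] yang 7.68 tilt [0.0012 0.    ] q6 -0.09 F [-0.7  0.2 -1.4]
move [ 0.0003 -0.      0.0011] n 0.018391168767230934 roll 0.08
```

>>> {"api": "step_arm", "payload": {"commands": [{"fingers":0.6,"dx":0,"dy":0,"dz":0.001,"roll":0},{"fingers":0.6,"dx":0,"dy":0,"dz":0.0015,"roll":0},{"fingers":0.6,"dx":0,"dy":0,"dz":0.002,"roll":0}]}}

```text
time: 8.25
tool_pos: [0.6203, 0.0532, 0.0344]
tcp_rot: [2.067, 2.365, 0.001]
wrist_force: [-3.3, 0.7, 4.7]
width: 0.692
grip_force: 45.5
```

>>> {"api": "step_arm", "payload": {"commands": [{"fingers":-1,"dx":0,"dy":0,"dz":0,"roll":0},{"fingers":-1,"dx":0,"dy":0,"dz":0,"roll":0},{"fingers":-1,"dx":0,"dy":0,"dz":0,"roll":0},{"fingers":-1,"dx":0,"dy":0,"dz":0,"roll":0},{"fingers":-1,"dx":0,"dy":0,"dz":-0.04,"roll":0},{"fingers":-1,"dx":0,"dy":0,"dz":-0.1,"roll":0},{"fingers":-1,"dx":0,"dy":0,"dz":-0.16,"roll":0},{"fingers":-1,"dx":0,"dy":0,"dz":-0.19,"roll":0}]}}

```text
time: 9.25
tool_pos: [0.6219, 0.0532, 0.2284]
tcp_rot: [2.065, 2.362, 0.007]
wrist_force: [-0.2, 0.1, -0.1]
width: 1.002
grip_force: 0.0
```

```bash
python3 go.py .42 -.11 .22 -82.4
```

```text
t 9.25 tool [0.6219 0.0532 0.2284] yang 7.68 tilt [0.0065 0.0003] q6 -0.09 F [-0.2  0.1 -0.1]
move [-0.1348 -0.222   0.0071] n 4.156386758409047 roll 90.08
```

>>> {"api": "step_arm", "payload": {"commands": [{"fingers":-1,"dx":-0.03,"dy":-0.05,"dz":0,"roll":10},{"fingers":-1,"dx":-0.06,"dy":-0.1,"dz":0,"roll":20},{"fingers":-1,"dx":-0.09,"dy":-0.15,"dz":0,"roll":30},{"fingers":-1,"dx":-0.12,"dy":-0.19,"dz":0,"roll":40},{"fingers":-1,"dx":-0.135,"dy":-0.222,"dz":0,"roll":50},{"fingers":-1,"dx":-0.135,"dy":-0.222,"dz":0,"roll":60},{"fingers":-1,"dx":-0.135,"dy":-0.222,"dz":0,"roll":70},{"fingers":-1,"dx":-0.135,"dy":-0.222,"dz":0,"roll":80}]}}

```text
time: 10.25
tool_pos: [0.4178, -0.1105, 0.2237]
tcp_rot: [3.106, 0.473, 0.001]
wrist_force: [-1.2, -0.6, -0.6]
width: 0.995
grip_force: 0.0
```

>>> {"api": "step_arm", "payload": {"commands": [{"fingers":-1,"dx":0,"dy":0,"dz":0,"roll":10},{"fingers":-1,"dx":0,"dy":0,"dz":0,"roll":10},{"fingers":-1,"dx":0,"dy":0,"dz":0,"roll":10}]}}

```text
time: 10.62
tool_pos: [0.418, -0.1103, 0.2236]
tcp_rot: [3.134, 0.215, 0.0]
wrist_force: [0.2, 0.3, -0.1]
width: 0.996
grip_force: 0.0
```

```bash
python3 go.py .5025 -.0976 .02 -82.4
python3 - <<'E'
from wm import *
p,d,cal,c=wshot("w4")
a=np.radians(7.6);R=np.array([[np.cos(a),-np.sin(a)],[np.sin(a),np.cos(a)]])
jc=(c[...,:2]-[.6279,-.0011])@R
pi=p.astype(int)
def rr(s,n):
    m=cv2.morphologyEx(s.astype(np.uint8),cv2.MORPH_OPEN,np.ones((3,3)))>0
    q=jc[m]*1000;print(n,m.sum(),"x",np.percentile(q[:,0],[1,99]).round(1),"y",np.percentile(q[:,1],[1,99]).round(1),"z",np.percentile(c[m][:,2],[5,50,98]).round(4))
k=(d>0)&(abs(jc[...,0]+.137)<.022)&(abs(jc[...,1]+.079)<.04)&(c[...,2]>.035)&(c[...,2]<.075)&(p.max(-1)<80)
rr(k,"knob")
s=(d>0)&(abs(jc[...,0]+.06)<.12)&(abs(jc[...,1]+.08)<.05)&(c[...,2]>.052)&(c[...,2]<.06)&(p.max(-1)>80);rr(s,"bridge")
b=(d>0)&(abs(jc[...,0])<.06)&(abs(jc[...,1]-.057)<.08)&(c[...,2]>.063)&(c[...,2]<.075)
if b.any():
    rr(b,"block");rectw(c[b])
E
```

```text
t 10.62 tool [ 0.418  -0.1103  0.2236] yang -82.16 tilt [ 0. -0.] q6 1.12 F [ 0.2  0.3 -0.1]
move [ 0.0855 -0.001   0.2036] n 3.5325508817504705 roll 0.24
knob 662 x [-147.6 -121.5] y [-96.8 -65. ] z [0.0462 0.0521 0.0562]
bridge 2653 x [-109.8  -48.6] y [-100.3  -61.4] z [0.0542 0.0556 0.0572]
```

View pics/w4.png

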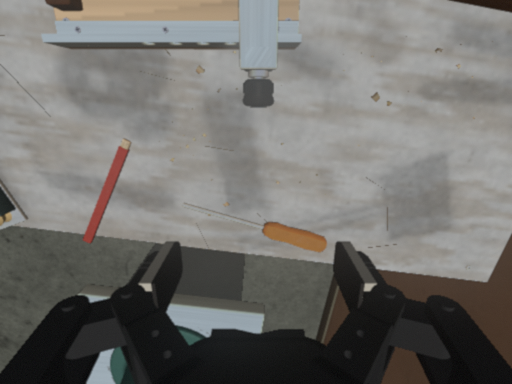

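```bash
python3 go.py .5032 -.0992 .02 -82.4
```

```text
t 10.68 tool [ 0.4179 -0.1103  0.2235] yang -82.19 tilt [-0. -0.] q6 1.12 F [-0.2 -0.2 -0. ]
move [0.086  0.0006 0.2035] n 3.5353580392846657 roll 0.21
```

>>> {"api": "step_arm", "payload": {"commands": [{"fingers":-1,"dx":0.05,"dy":0.0006,"dz":0.04,"roll":0.2},{"fingers":-1,"dx":0.086,"dy":0.0006,"dz":0.08,"roll":0.2},{"fingers":-1,"dx":0.086,"dy":0.0006,"dz":0.11,"roll":0.2},{"fingers":-1,"dx":0.086,"dy":0.0006,"dz":0.14,"roll":0.2},{"fingers":-1,"dx":0.086,"dy":0.0006,"dz":0.17,"roll":0.2},{"fingers":-1,"dx":0.086,"dy":0.0006,"dz":0.195,"roll":0.2},{"fingers":-1,"dx":0.086,"dy":0.0006,"dz":0.203,"roll":0.2},{"fingers":-1,"dx":0.086,"dy":0.0006,"dz":0.203,"roll":0.2}]}}

```text
time: 11.68
tool_pos: [0.5031, -0.0994, 0.0204]
tcp_rot: [-3.135, -0.206, 0.001]
wrist_force: [0.5, -0.6, -0.6]
width: 0.998
grip_force: 0.0
```

>>> {"api": "step_arm", "payload": {"commands": [{"fingers":0.4,"dx":0,"dy":0,"dz":0,"roll":0},{"fingers":0.4,"dx":0,"dy":0,"dz":0,"roll":0},{"fingers":0.5,"dx":0,"dy":0,"dz":0,"roll":0},{"fingers":0.8,"dx":0,"dy":0,"dz":0,"roll":0},{"fingers":0.8,"dx":0,"dy":0,"dz":0,"roll":0},{"fingers":0.8,"dx":0,"dy":0,"dz":0,"roll":0},{"fingers":0.8,"dx":0,"dy":0,"dz":0,"roll":0}], "squeeze": 40}}

```text
time: 12.55
tool_pos: [0.504, -0.0995, 0.0218]
tcp_rot: [3.135, 0.205, 0.002]
wrist_force: [-1.2, 0.3, 5.2]
width: 0.402
grip_force: 39.3
```

```bash
python3 go.py .5032 -.0992 .02 -82.4
```

```text
t 12.55 tool [ 0.504  -0.0995  0.0218] yang -82.53 tilt [ 0.0014 -0.0002] q6 1.2 F [-1.2  0.3  5.2]
move [-0.0008 -0.0005  0.0018] n 0.03204586092261683 roll -0.13
```

>>> {"api": "step_arm", "payload": {"commands": [{"fingers":0.8,"dx":-0.004,"dy":0,"dz":0,"roll":0},{"fingers":0.8,"dx":-0.009,"dy":0,"dz":0,"roll":0},{"fingers":0.8,"dx":-0.014,"dy":0,"dz":0,"roll":0},{"fingers":0.8,"dx":-0.018,"dy":0,"dz":0,"roll":0},{"fingers":0.8,"dx":-0.021,"dy":0,"dz":0,"roll":0},{"fingers":0.8,"dx":-0.021,"dy":0,"dz":0,"roll":0},{"fingers":0.8,"dx":-0.021,"dy":0,"dz":0,"roll":0},{"fingers":0.8,"dx":-0.021,"dy":0,"dz":0,"roll":0}]}}

```text
time: 13.55
tool_pos: [0.4841, -0.1025, 0.0218]
tcp_rot: [3.134, 0.205, 0.005]
wrist_force: [3.4, 1.9, 6.6]
width: 0.404
grip_force: 40.6
```

```bash
python3 go.py .5032 -.0992 .02 -82.4
```

```text
t 13.55 tool [ 0.4841 -0.1025  0.0218] yang -82.53 tilt [ 0.003  -0.0006] q6 1.18 F [3.4 1.9 6.6]
move [ 0.0193 -0.0008  0.0018] n 0.3106933401792456 roll -0.13
```

>>> {"api": "step_arm", "payload": {"commands": [{"fingers":0.8,"dx":0,"dy":-0.006,"dz":0,"roll":0},{"fingers":0.8,"dx":0,"dy":-0.014,"dz":0,"roll":0},{"fingers":0.8,"dx":0,"dy":-0.023,"dz":0,"roll":0},{"fingers":0.8,"dx":0,"dy":-0.032,"dz":0,"roll":0},{"fingers":0.8,"dx":0,"dy":-0.041,"dz":0,"roll":0},{"fingers":0.8,"dx":0,"dy":-0.049,"dz":0,"roll":0},{"fingers":0.8,"dx":0,"dy":-0.054,"dz":0,"roll":0},{"fingers":0.8,"dx":0,"dy":-0.057,"dz":0,"roll":0}]}}

```text
time: 14.55
tool_pos: [0.4764, -0.0462, 0.0217]
tcp_rot: [3.133, 0.206, 0.004]
wrist_force: [2.0, -2.7, 6.8]
width: 0.405
grip_force: 40.6
```

```bash
python3 go.py .4762 -.043 .0218 -82.4
```

```text
t 14.55 tool [ 0.4764 -0.0462  0.0217] yang -82.49 tilt [ 0.0024 -0.0014] q6 1.29 F [ 2.  -2.7  6.8]
move [ 0.0002 -0.0032 -0.0001] n 0.05193722450547172 roll -0.09
```

>>> {"api": "step_arm", "payload": {"commands": [{"fingers":0.8,"dx":0,"dy":-0.001,"dz":0,"roll":0},{"fingers":0.8,"dx":0,"dy":-0.002,"dz":0,"roll":0},{"fingers":0.8,"dx":0,"dy":-0.003,"dz":0,"roll":0},{"fingers":0.8,"dx":0,"dy":-0.003,"dz":0,"roll":0}]}}

```text
time: 15.05
tool_pos: [0.476, -0.0434, 0.0217]
tcp_rot: [3.133, 0.205, 0.004]
wrist_force: [1.9, -1.1, 7.9]
width: 0.404
grip_force: 40.7
```

```bash
python3 go.py .4762 -.043 .0218 -82.4
```

```text
t 15.05 tool [ 0.476  -0.0434  0.0217] yang -82.5 tilt [ 0.0023 -0.0013] q6 1.3 F [ 1.9 -1.1  7.9]
move [ 0.0002 -0.0003 -0.0001] n 0.006668632156181242 roll -0.1
```

>>> {"api": "step_arm", "payload": {"commands": [{"fingers":0.8,"dx":0.004,"dy":0,"dz":0,"roll":0},{"fingers":0.8,"dx":0.008,"dy":0,"dz":0,"roll":0},{"fingers":0.8,"dx":0.012,"dy":0,"dz":0,"roll":0},{"fingers":0.8,"dx":0.015,"dy":0,"dz":0,"roll":0},{"fingers":0.8,"dx":0.018,"dy":0,"dz":0,"roll":0},{"fingers":0.8,"dx":0.021,"dy":0,"dz":0,"roll":0},{"fingers":0.8,"dx":0.022,"dy":0,"dz":0,"roll":0},{"fingers":0.8,"dx":0.022,"dy":0,"dz":0,"roll":0}]}}

```text
time: 16.05
tool_pos: [0.4959, -0.0404, 0.0215]
tcp_rot: [3.134, 0.206, -0.003]
wrist_force: [-2.0, -1.7, 12.7]
width: 0.403
grip_force: 41.1
```

```bash
python3 go.py .4762 -.043 .0218 -82.4
```

```text
t 16.05 tool [ 0.4959 -0.0404  0.0215] yang -82.49 tilt [-0.0021 -0.001 ] q6 1.31 F [-2.  -1.7 12.7]
move [-0.0198  0.     -0.0003] n 0.31754571208526505 roll -0.09
```

The knob went the full 20 mm in, so I'll release it, back off and check.

>>> {"api": "step_arm", "payload": {"commands": [{"fingers":-1,"dx":0,"dy":0,"dz":0,"roll":0},{"fingers":-1,"dx":0,"dy":0,"dz":0,"roll":0},{"fingers":-1,"dx":0,"dy":0,"dz":0,"roll":0},{"fingers":-1,"dx":0,"dy":0,"dz":0,"roll":0},{"fingers":-1,"dx":0,"dy":0,"dz":-0.03,"roll":0},{"fingers":-1,"dx":0,"dy":0,"dz":-0.07,"roll":0},{"fingers":-1,"dx":-0.02,"dy":0,"dz":-0.13,"roll":0},{"fingers":-1,"dx":-0.06,"dy":0,"dz":-0.18,"roll":0}]}}

```text
time: 17.05
tool_pos: [0.439, -0.0476, 0.2013]
tcp_rot: [3.134, 0.206, 0.003]
wrist_force: [0.8, -0.4, 0.2]
width: 0.999
grip_force: 0.0
```

>>> {"api": "step_arm", "payload": {"commands": [{"fingers":-1,"dx":-0.02,"dy":0,"dz":-0.06,"roll":0},{"fingers":-1,"dx":-0.02,"dy":0,"dz":-0.1,"roll":0},{"fingers":-1,"dx":-0.02,"dy":0,"dz":-0.1,"roll":0}]}}

```text
time: 17.42
tool_pos: [0.4206, -0.0505, 0.3034]
tcp_rot: [3.133, 0.204, 0.013]
wrist_force: [0.6, -0.6, -0.6]
width: 1.002
grip_force: 0.0
```

Run:
```python
from wm import *
a=np.radians(7.6);R=np.array([[np.cos(a),-np.sin(a)],[np.sin(a),np.cos(a)]])
for n in("wrist","top"):
    if n=="wrist":p,d,cal,c=wshot("w5")
    else:
        p,d=read_camera(n);c=cloud(n,d);cv2.imwrite("pics/t5.png",cv2.resize(p[130:260,200:420],None,fx=3,fy=3))
    jc=(c[...,:2]-[.6279,-.0011])@R
    def rr(s,t):
        m=cv2.morphologyEx(s.astype(np.uint8),cv2.MORPH_OPEN,np.ones((3,3)))>0
        if not m.any():print(t,"none");return
        q=jc[m]*1000;print(n,t,m.sum(),"x",np.percentile(q[:,0],[1,99]).round(1),"y",np.percentile(q[:,1],[1,99]).round(1));rectw(c[m])
    rr((d>0)&(abs(jc[...,0]+.145)<.04)&(abs(jc[...,1]+.02)<.04)&(c[...,2]>.035)&(c[...,2]<.075)&(p.max(-1)<80),"knob")
    rr((d>0)&(abs(jc[...,0]+.06)<.12)&(abs(jc[...,1]+.02)<.05)&(c[...,2]>.052)&(c[...,2]<.06)&(p.max(-1)>80),"bridge")
    rr((d>0)&(abs(jc[...,0])<.06)&(abs(jc[...,1]-.057)<.08)&(c[...,2]>.063)&(c[...,2]<.075),"block")
```

```text
wrist knob 304 x [-148.  -122.6] y [-36.2  -6.2]
n 304 z [0.0468 0.0519 0.0555] rect [496.6 -40.1] [25.6 30.1] 7.57
wrist bridge 2537 x [-126.6  -12.7] y [-40.8  -1.9]
n 2537 z [0.0541 0.0556 0.057 ] rect [556.9 -32.1] [125.4  39.8] 7.51
wrist block 1399 x [-30.4 -15.4] y [  2.4 110. ]
n 1399 z [0.0656 0.0676 0.069 ] rect [597.6  52. ] [ 15.9 109.5] 7.19
knob none
top bridge 108 x [-29.   32.5] y [-36.7   1.1]
n 108 z [0.0525 0.0556 0.059 ] rect [630.5 -20.5] [34.3 65.4] 89.88
top block 561 x [-31.3  27.7] y [  6.7 113.5]
n 561 z [0.0642 0.0682 0.0729] rect [617.8  58.1] [ 60.9 109.5] 7.95
```

View pics/t5.png

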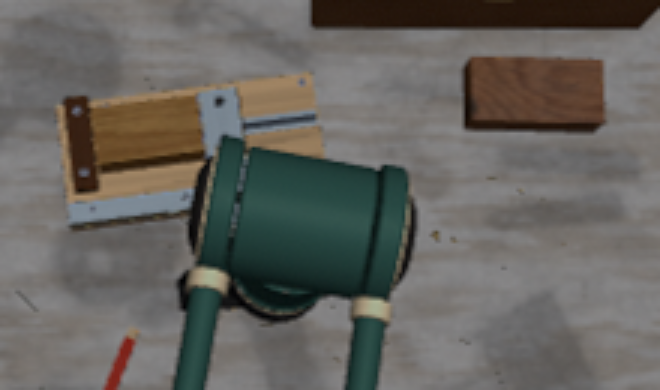

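View pics/w5.png

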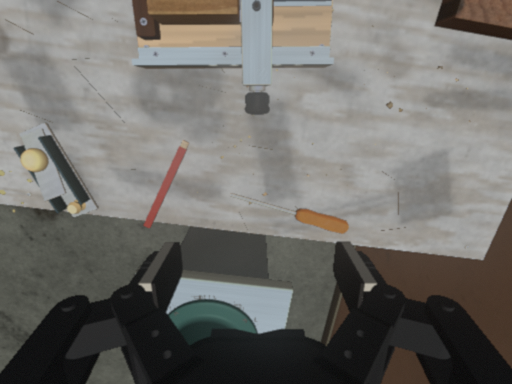

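The crop from the top camera shows the block lying flush between the cleat (82,145) and the stop (220,110). In the wrist view the knob at (257,103) stands as close to its housing as it did at the start. The stop has travelled about 60 mm.

```bash
python3 -c "
from workcell import *
print(finish_job())"
```

```text
the job is handed in; nothing more can be done
None
```

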